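# Open the white cigar-end jar

### The job

Open the white ceramic jar: lift its loose lid off by the knob and set it gently, knob up, wholly on the round cork mat that lies on the rolling board, letting go only once it stands there. Leave both jars standing where they are and the blue one closed.

Things in the scene. Friction and masses are not known exactly. Their poses are not given: they have to be found in the camera images.
- white_knob (a point): Centre of the 26 mm wide round knob (straight side 9 mm below to 9 mm above, top 12 mm above) of the white lid lying loose on the white jar; no turning needed. The lid (0.14 kg) is a disc 94 mm across, its upper face 18 mm below this point; a plug under it, 72 mm across, hangs 6 mm into the jar. Its flat underside is 32 mm below this point, so once set down this point is 32 mm up. z points up.
- white_mouth (a point): Centre of the rim (80 mm opening) of the loose white ceramic jar, 90 mm across, 80 mm tall, 0.8 kg, standing on the table; it holds cut cigar ends. z points up. With the lid on, the knob's centre is 26 mm above this point. The white and blue jars stand on either side of the rolling board; which is on which side varies.
- blue_knob (a point): Centre of the knob of the lid on the blue ceramic jar, which has the same shape and size as the white one and stays closed.
- mat_top (a point): Centre of the upper face of a fixed round cork mat, 140 mm across, 4 mm thick, lying on the dark wooden rolling board (40 mm thick, 400 mm from left to right) in front of the robot; z points up. Nothing else lies on the board. Behind it stands an iron cutter with a raised lever: carry the lid there with its underside 0.2 m above the table.
Things that resemble listed ones, but are neither listed nor needed, are in the scene too. Of the things that look like the part that bears white_knob, the smaller one is meant.

How it is judged:
By the outcome, as a careful person would: the job done as asked, in the order asked, and still so for the second after the job is handed in, with the robot touching nothing.
It also fails if it takes over 42 s, if anything falls off the work surface, if the arm or the gripper's body presses on something with over 40 N, if the wrist force passes 120 N, or if a joint passes its speed limit or range.

### The arm

A 6-joint arm with a two-finger parallel gripper is mounted at the origin on a cart in front of the work surface, level with it; the furniture and walls round the work are solid. World frame = base frame: x ahead of the robot, y to its left, z up, the work surface at z = 0. Lengths are in m, angles in rad, forces in N, time in s.
With the tool pointing down it reaches from about 0.275 to 0.825 m from the base axis. Payload 4.9 kg.
Tool frame: the origin (TCP) lies at the very end of the fingers, on their centre line; the grasp point (between the pads) lies 19 mm behind it; z points along the fingers, y is the line along which they close (so a half turn about z gives the same grasp; the last joint's range is limited). The gripper opens to 85 mm and grips with 20 to 120 N. Pads are 22 mm wide; open, the fingers measure 114 mm over their backs; the gripper's body (76 mm by 85 mm) begins 54 mm behind the grasp point. The pads swing forward as they close: fully open they stand 13 mm farther back than shut.
Start: joints at [1.205, 0.326, -0.193, 1.052, 0, 1.437], TCP at [0.126, 0.535, 0.231] pointing down, gripper open.
Joint ranges: [-2.65, 2.65], [-0.97, 1.79], [-1.3, 1.35], [-1.93, 2.1], [-1.47, 1.37], [-3.14, 3.14]. Speed limits (rad/s): [2.57, 2.57, 3.14, 3.14, 3.14, 3.14].

### API

Orientations are given as a unit quaternion [w, x, y, z].
In Python, from station import robot gives the robot as it stands. The module is installed in compiled form; this text tells all that it offers.
- The arm moves only by the shell command python3 -m crank 'ROWS' [FORCE]. ROWS is JSON, a list that holds one entry, the list of rows, each a list of 7 numbers: the shift along the world's x, y, z in mm, then the turn, a rotation vector about the world's x, y, z in degrees, then the gripper command: -1 is shut, 1 is fully open, values between are in proportion. In form: [[[tx, ty, tz, ax, ay, az, claw], ...]]. A call has 1 to 12 rows; each row shifts and turns the commanded pose from where the row before left it; what a row does not reach is not made up. A row lasts 1/10 s, in which the tool goes at most 50 mm and 8.59 degrees, less where a joint would pass 70% of its speed; a pose out of reach is approached as far as the arm can. A call with a gripper value outside its range is refused whole. The fingers move at their own pace and stop on an object; FORCE is the grip in N (left out, the last holds). Time passes only in rows, so rows that do not move let the fingers close. It gives the time, the measured TCP pose, the force, the opening and the grip force at its end, in the units of the state.
- robot.read_state(): the state, without advancing time (a new reading comes with each control period).
- robot.grab_frame(name): name is "scene" or "side" or "wrist"; returns a dict with "img" (480x640x3 uint8, blue, green, red), "mtx" (3x3 intrinsics, pixels), "pose" (4x4, takes a point from camera to world coordinates); the wrist camera has in their place "T_tool_cam" (4x4, takes a point from camera to tool coordinates, whose origin is the TCP and whose axes are the flange's). Camera axes: x right, y down, z forward; pixel columns grow to the right and rows downward; lengths in m; the calibration is good to about 2 mm. A picture is of the moment at which its call begins: read the wrist's pose just before it. There is no depth.
- robot.sign_off(): hands the job in; it is judged then, once.
Trained networks look in a picture, given as the dict that the camera call returned (one of the last four; its "shot" number tells which), for a name from the list of things; names that differ only in an ending like _2 or _b are one class to them, and where a whole thing is asked for, a point or a joint stands for the part that bears it (a point fixed in the world has none). Each returns a list of dicts, best first, with "confidence" (0 to 1); they miss things now and then, are a little off and sometimes report something else, mostly with a low value. They report only what shows in the picture. A call takes as long as a camera call. They do not tell look-alikes from the thing itself.
- robot.silhouettes(thing, picture): "region" (480x640 bool, what is visible of it) and "position" ([column, row] in pixels, amid what is visible of it).
The state is a dict: "clock": time; "qpos": joint angles; "qd": joint speeds; "effort": joint torques, N m; "eef_pos": TCP position; "tcp_rot": TCP orientation; "ft_force": force on the tool from outside, world axes, zero at the start; "wrist_torque": the same for the moment, N m; "opening": finger opening in m; "grasp_force": force on a finger pad.
Only numpy, scipy, OpenCV 4.12 (cv2) and the standard library are available. Lean on these libraries where they do the work, as an engineer would, in place of code of your own. Each camera call takes 0.05 s, during which the arm holds its last target. There are 200 camera calls.

## Working session

There is one attempt and no reset: what is moved stays moved. The work goes in short steps, Python scripts to look and compute and a shell command to move; the robot and the scene stay as the last step left them, time stands still between calls to the robot, and variables do not carry over. Pictures are saved under pics/ and viewed, at most 10 in all, crops included, and the job is handed in when it is done.

```bash
mkdir -p pics; cat > h.py <<'E'
import numpy as np, cv2
from station import robot
from scipy.spatial.transform import Rotation as R
def ray(f,px):
    d=np.linalg.inv(f["mtx"])@[px[0],px[1],1]; P=np.array(f["pose"]); d=P[:3,:3]@d
    return P[:3,3],d/np.linalg.norm(d)
def atz(f,px,z):
    o,d=ray(f,px); return o+d*(z-o[2])/d[2]
def tri(rays):
    A=sum(np.eye(3)-np.outer(d,d) for o,d in rays); b=sum((np.eye(3)-np.outer(d,d))@o for o,d in rays)
    return np.linalg.solve(A,b)
def wrist():
    s=robot.read_state(); f=robot.grab_frame("wrist"); T=np.eye(4); T[:3,:3]=R.from_quat(s["tcp_rot"],scalar_first=True).as_matrix(); T[:3,3]=s["eef_pos"]
    f["pose"]=T@np.array(f["T_tool_cam"]); return f
E
python3 - <<'E'
from h import *
np.set_printoptions(precision=3,suppress=True)
s=robot.read_state(); print(s["eef_pos"],s["tcp_rot"],s["opening"],s["clock"])
for n in ("scene","side"):
    f=robot.grab_frame(n); cv2.imwrite(f"pics/{n}0.png",f["img"])
    for t in ("white_knob","white_mouth","blue_knob","mat_top"):
        for r in robot.silhouettes(t,f): print(n,t,round(r["confidence"],2),np.round(r["position"]),r["region"].sum(),cv2.boundingRect(r["region"].astype(np.uint8)))
    print(np.array(f["pose"]))
E
```

```text
[0.126 0.535 0.23 ] [-0.     0.116  0.993 -0.001] 0.08591207237770083 0.0
scene white_knob 0.75 [480. 240.] 1356 (457, 223, 47, 38)
scene white_knob 0.7 [419. 239.] 741 (401, 225, 35, 28)
scene white_mouth 0.63 [416. 257.] 453 (400, 245, 32, 23)
scene blue_knob 0.96 [163. 256.] 795 (145, 238, 35, 29)
scene mat_top 0.56 [274. 267.] 1660 (248, 246, 50, 42)
[[ 0.098 -0.787  0.609 -0.41 ]
 [-0.995 -0.08   0.058 -0.203]
 [ 0.003 -0.612 -0.791  1.274]
 [ 0.     0.     0.     1.   ]]
side white_knob 0.58 [311. 220.] 218 (299, 211, 23, 15)
side white_knob 0.5 [289. 220.] 176 (279, 212, 19, 16)
side white_mouth 0.74 [312. 234.] 427 (298, 223, 24, 22)
side blue_knob 0.86 [365. 311.] 726 (347, 295, 40, 26)
side mat_top 0.62 [348. 272.] 737 (325, 263, 46, 21)
[[-0.999  0.007 -0.052  0.587]
 [ 0.051  0.357 -0.933  1.238]
 [ 0.012 -0.934 -0.357  0.598]
 [ 0.     0.     0.     1.   ]]
```

View pics/scene0.png

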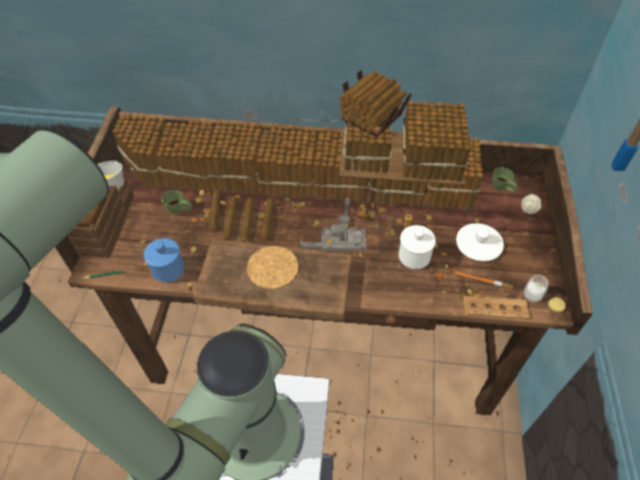

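View pics/side0.png

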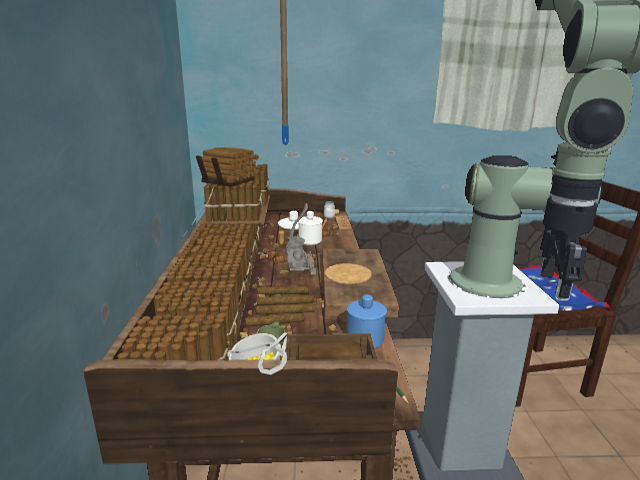

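The scene picture shows the white jar with its lid at (418,240), its knob at about (421,234). A larger loose white lid lies on the table at (480,240), the blue jar is at (164,258), the mat at (273,267) and the cutter at (340,235). In the side picture the jar lid is at (311,220), the big lid at (290,220), the mat at (348,273) and the blue jar at (366,315).

Candidates for white_knob: the lid on the jar at scene (420,236), the larger loose lid at scene (480,240), and the blue lid at (163,250). I choose the smaller white one, on the jar, and will check it with a close crop.

```bash
python3 - <<'E'
from h import *
np.set_printoptions(precision=3,suppress=True)
a=robot.grab_frame("scene"); b=robot.grab_frame("side")
c=np.hstack([cv2.resize(a["img"][205:285,390:510],None,fx=4,fy=4,interpolation=3),cv2.resize(b["img"][200:250,270:330],None,fx=5,fy=6.4,interpolation=3)])
cv2.imwrite("pics/crop1.png",c)
for n,p,q in (("wk",(421,234),(310.5,215)),("bk",(163,245),(367,302)),("mat",(273,267),(348,273))): print(n,tri([ray(a,p),ray(b,q)]))
print("mat@.044",atz(a,(273,267),.044),atz(b,(348,273),.044),"wk@.106",atz(a,(421,234),.106),"biglid",atz(a,(481,241),.02))
for n,g in (("a",a),("b",b)):
  for r in robot.silhouettes("mat_top",g)[:1]:
    p=np.argwhere(r["region"])[:,::-1]; w=np.array([atz(g,x,.044) for x in p]); print(n,w.min(0),w.max(0))
for z,px in ((.02,(215,245)),(.04,(200,300)),(.04,(349,313)),(.04,(350,252)),(.04,(210,247))): print(px,atz(a,px,z))
E
```

```text
wk [ 0.538 -0.373  0.1  ]
bk [0.428 0.313 0.1  ]
mat [0.435 0.02  0.038]
mat@.044 [0.431 0.019 0.044] [0.437 0.033 0.044] wk@.106 [ 0.536 -0.373  0.106] biglid [ 0.597 -0.557  0.02 ]
a [ 0.365 -0.048  0.044] [0.503 0.09  0.044]
b [ 0.369 -0.042  0.044] [0.505 0.101 0.044]
(215, 245) [0.506 0.199 0.02 ]
(200, 300) [0.311 0.192 0.04 ]
(349, 313) [ 0.311 -0.197  0.04 ]
(350, 252) [ 0.505 -0.186  0.04 ]
(210, 247) [0.483 0.205 0.04 ]
```

View pics/crop1.png

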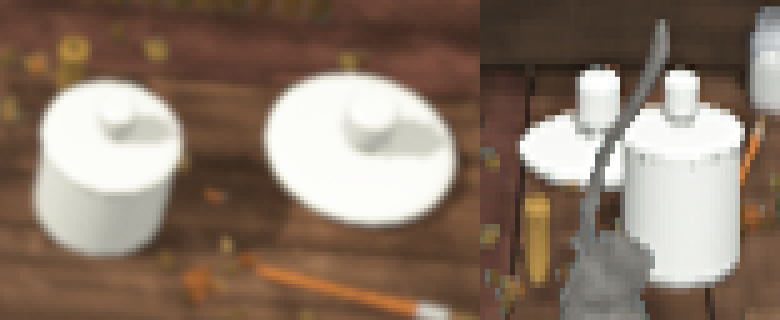

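The crop confirms it. The lid on the jar at left is clearly smaller than the loose lid at right, and its knob is at about scene (420,233). I'll move above the jar.

```bash
python3 -m crank '[[[8,-18,6,0,0,0,1],[16,-36,6,0,0,0,1],[16,-36,6,0,0,0,1],[16,-36,6,0,0,0,1],[16,-36,6,0,0,0,1],[16,-36,6,0,0,0,1],[16,-36,6,0,0,0,1],[16,-36,6,0,0,0,1],[16,-36,6,0,0,0,1],[16,-36,6,0,0,0,1],[16,-36,6,0,0,0,1],[16,-36,6,0,0,0,1]]]' 40
python3 -m crank '[[[16,-40,0,0,0,0,1],[16,-40,0,0,0,0,1],[16,-40,0,0,0,0,1],[16,-40,0,0,0,0,1],[16,-40,0,0,0,0,1],[16,-40,0,0,0,0,1],[16,-40,0,0,0,0,1],[16,-40,0,0,0,0,1],[16,-40,0,0,0,0,1],[16,-40,0,0,0,0,1],[16,-40,0,0,0,0,1],[8,-20,0,0,0,0,1]]]'
cat > w.py <<'E'
from h import *
import sys
np.set_printoptions(precision=4,suppress=True)
f=wrist(); cv2.imwrite(sys.argv[1],f["img"]); s=robot.read_state(); print(s["clock"],s["eef_pos"],s["tcp_rot"],s["ft_force"],f["pose"][:3,3])
for t in sys.argv[2:]:
    for r in robot.silhouettes(t,f): print(t,round(r["confidence"],2),np.round(r["position"]),r["region"].sum(),cv2.boundingRect(r["region"].astype(np.uint8)))
E
python3 w.py pics/w1.png white_knob white_mouth
```

```text
clock: 1.9
eef_pos: [0.3107, 0.1198, 0.3039]
tcp_rot: [0.001, 0.116, 0.993, 0.0]
ft_force: [1.1, 0.7, -0.7]
opening: 0.0853
grasp_force: 0.0
clock: 3.1
eef_pos: [0.495, -0.342, 0.3026]
tcp_rot: [0.0, 0.117, 0.993, -0.0]
ft_force: [1.0, 0.4, 0.3]
opening: 0.0853
grasp_force: 0.0
3.15 [ 0.4955 -0.3439  0.3021] [ 0.0003  0.1173  0.9931 -0.0009] [ 0.5535 -2.7058  0.3629] [ 0.4223 -0.3257  0.4454]
white_knob 0.66 [304. 253.] 5558 (263, 208, 85, 83)
white_knob 0.63 [175. 296.] 4800 (135, 262, 99, 80)
```

View pics/w1.png

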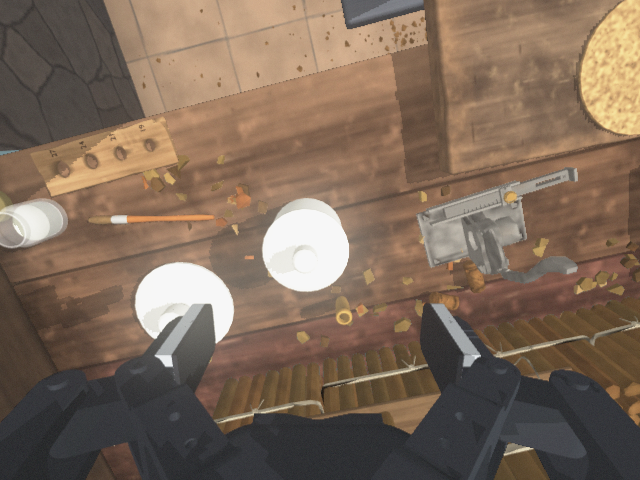

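The wrist picture shows the white lid centred at about (305,249) with its knob top at about (306,258). The big loose lid is at (184,306), the cutter at (475,235) and part of the mat at right, (640,68).

```bash
python3 - <<'E'
from h import *
np.set_printoptions(precision=4,suppress=True)
f=wrist()
print("lid",atz(f,(305.5,249.5),.086),"knobtop",atz(f,(306,259),.118))
i=cv2.resize(f["img"][190:310,240:370],None,fx=4,fy=4,interpolation=3).astype(float)
i=np.clip((i-190)*4,0,255).astype(np.uint8); cv2.imwrite("pics/w1c.png",i)
E
```

```text
lid [ 0.5357 -0.3636  0.086 ] knobtop [ 0.5352 -0.3619  0.118 ]
```

View pics/w1c.png

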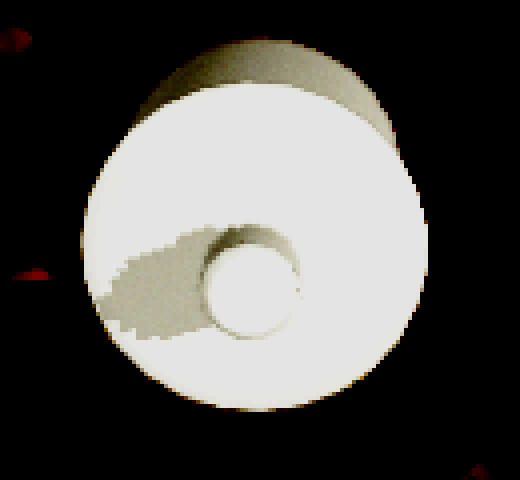

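The contrast-stretched crop shows the knob top centred at crop (252,291), which is full-image (303,263). The lid disc is centred at full-image (303.7,251.7).

```bash
python3 - <<'E'
from h import *
np.set_printoptions(precision=4,suppress=True)
f=wrist()
print("lid",atz(f,(303.6,251.6),.088),"knobtop",atz(f,(302.9,262.6),.117),robot.read_state()["eef_pos"])
E
```

```text
lid [ 0.5368 -0.3648  0.088 ] knobtop [ 0.5385 -0.3648  0.117 ] [ 0.494  -0.338   0.3031]
```

```bash
python3 -m crank '[[[22,-14,-20,0,0,0,1],[22,-14,-30,0,0,0,1],[0,0,-40,0,0,0,1],[0,0,-40,0,0,0,1],[0,0,-13,0,0,0,1],[0,0,0,0,0,0,1],[0,0,0,0,0,0,1]]]'
python3 - <<'E'
from h import *
np.set_printoptions(precision=4,suppress=True)
for i in range(3):
    f=wrist(); print(robot.read_state()["eef_pos"])
i=cv2.resize(f["img"],(800,600)); cv2.imwrite("pics/w2.png",i)
E
```

```text
clock: 4.05
eef_pos: [0.5391, -0.3668, 0.1625]
tcp_rot: [0.001, 0.115, 0.993, -0.001]
ft_force: [-0.2, -0.3, -0.4]
opening: 0.0853
grasp_force: 0.0
[ 0.5395 -0.3673  0.1631]
[ 0.5396 -0.3675  0.1632]
[ 0.5395 -0.3676  0.1631]
```

View pics/w2.png

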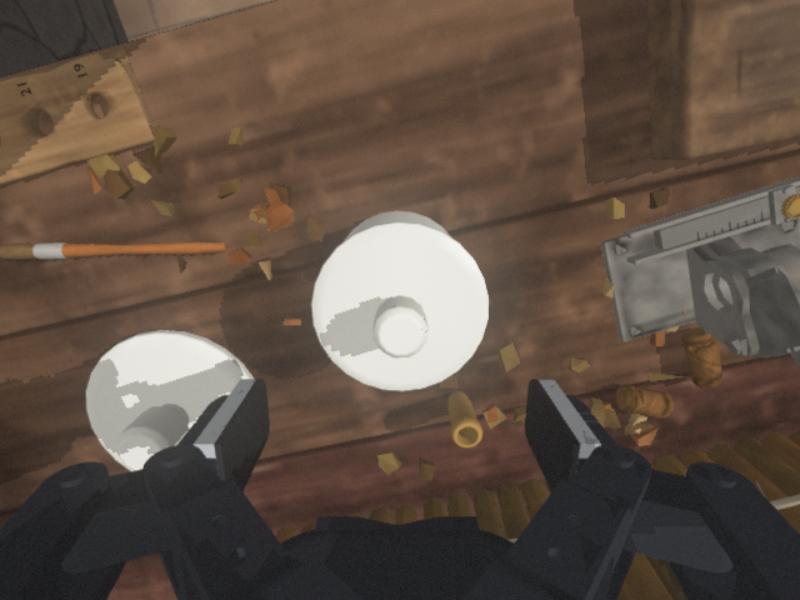

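The knob top is at (401,331) and the lid disc is centred at (401,306), both in the 800x600 view. The knob sits on the finger centre line, and the big lid and cutter are clear.

```bash
python3 - <<'E'
from h import *
np.set_printoptions(precision=4,suppress=True)
f=wrist()
print("lid",atz(f,(320.8,245),.088),"knobtop",atz(f,(320.8,264.8),.117),robot.read_state()["eef_pos"])
E
```

```text
lid [ 0.5357 -0.3657  0.088 ] knobtop [ 0.5381 -0.3665  0.117 ] [ 0.5393 -0.3675  0.1626]
```

```bash
python3 -m crank '[[[-2,1,-20,0,0,0,1],[0,0,-20,0,0,0,1],[0,0,-16,0,0,0,0.4],[0,0,-10,0,0,0,0.2],[0,0,-5,0,0,0,0.2],[0,0,0,0,0,0,0.1],[0,0,0,0,0,0,0],[0,0,0,0,0,0,-0.2]]]' 40
python3 -m crank '[[[0,0,0,0,0,0,-0.4],[0,0,0,0,0,0,-0.6],[0,0,0,0,0,0,-0.8],[0,0,0,0,0,0,-1],[0,0,0,0,0,0,-1],[0,0,0,0,0,0,-1]]]' 40
```

```text
clock: 5.05
eef_pos: [0.5369, -0.3662, 0.0903]
tcp_rot: [0.001, 0.116, 0.993, -0.0]
ft_force: [0.1, 0.4, 0.4]
opening: 0.0342
grasp_force: 0.0
clock: 5.65
eef_pos: [0.5369, -0.366, 0.0903]
tcp_rot: [0.001, 0.116, 0.993, -0.0]
ft_force: [-0.3, 0.8, 6.1]
opening: 0.0246
grasp_force: 39.3
```

```bash
python3 -m crank '[[[0,0,3,0,0,0,-1],[0,0,4,0,0,0,-1],[0,0,6,0,0,0,-1],[0,0,10,0,0,0,-1],[0,0,15,0,0,0,-1],[0,0,20,0,0,0,-1],[0,0,25,0,0,0,-1],[0,0,25,0,0,0,-1],[0,0,15,0,0,0,-1],[0,0,5,0,0,0,-1],[0,0,0,0,0,0,-1]]]' 
python3 - <<'E'
from h import *
np.set_printoptions(precision=4,suppress=True)
f=wrist(); a=robot.grab_frame("scene"); b=robot.grab_frame("side"); s=robot.read_state(); print(s["eef_pos"],s["opening"],s["grasp_force"],s["ft_force"])
c=np.hstack([cv2.resize(f["img"],(400,300)),cv2.resize(b["img"][170:290,260:420],(400,300))]); d=cv2.resize(a["img"][150:300,100:500],(800,300)); cv2.imwrite("pics/lift.png",np.vstack([c,d]))
E
```

```text
clock: 6.75
eef_pos: [0.5367, -0.366, 0.2183]
tcp_rot: [0.001, 0.116, 0.993, -0.001]
ft_force: [-0.0, -0.8, -1.3]
opening: 0.0243
grasp_force: 39.3
[ 0.5358 -0.3652  0.2161] 0.024343973110163182 39.34261019749101 [-0.4401  0.2571 -1.7796]
```

View pics/lift.png

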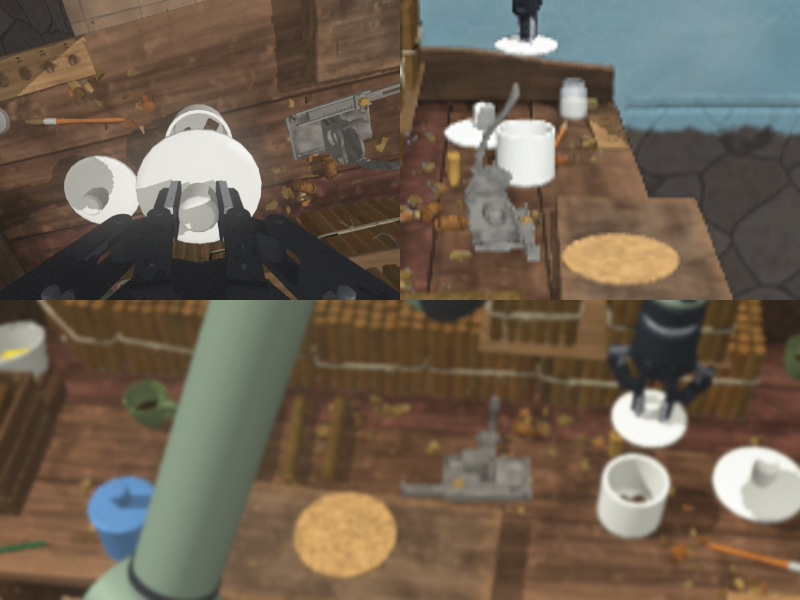

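The lid hangs level in the fingers and the white jar stands open and undisturbed; in this composite the mat is at (345,533) and the cutter at (475,465). I'll carry the lid at 0.2 m, keeping in front of the cutter.

```bash
python3 -m crank '[[[-10,0,0,0,0,0,-1],[-20,5,0,0,0,0,-1],[-25,10,0,0,0,0,-1],[-25,20,0,0,0,0,-1],[-15,30,0,0,0,0,-1],[-7,36,0,0,0,0,-1],[0,36,0,0,0,0,-1],[0,36,0,0,0,0,-1],[0,36,0,0,0,0,-1],[0,36,0,0,0,0,-1],[0,36,0,0,0,0,-1],[0,30,0,0,0,0,-1]]]'
python3 -m crank '[[[0,30,0,0,0,0,-1],[0,25,0,0,0,0,-1],[0,15,0,0,0,0,-1],[0,10,0,0,0,0,-1],[0,0,0,0,0,0,-1],[0,0,0,0,0,0,-1]]]'
python3 - <<'E'
from h import *
np.set_printoptions(precision=4,suppress=True)
f=wrist(); s=robot.read_state(); b=robot.grab_frame("side"); print(s["eef_pos"],s["opening"],s["grasp_force"],s["ft_force"])
for n,g in (("w",f),("s",b)):
  for r in robot.silhouettes("mat_top",g)[:1]:
    p=np.argwhere(r["region"])[:,::-1]; w=np.array([atz(g,x,.044) for x in p])
    c=max(cv2.findContours(r["region"].astype(np.uint8),0,1)[0],key=len)[:,0]
    print(n,r["confidence"],len(p),np.percentile(w,[.5,99.5],axis=0))
cv2.imwrite("pics/mat.png",np.hstack([cv2.resize(f["img"],(400,300)),cv2.resize(b["img"][170:320,260:460],(400,300))]))
E
```

```text
clock: 8.1
eef_pos: [0.4329, -0.053, 0.2168]
tcp_rot: [-0.001, 0.116, 0.993, 0.0]
ft_force: [-0.1, -0.1, -1.5]
opening: 0.0245
grasp_force: 39.4
clock: 8.7
eef_pos: [0.4341, 0.0248, 0.2171]
tcp_rot: [-0.0, 0.116, 0.993, -0.0]
ft_force: [-0.2, -0.3, -1.3]
opening: 0.0244
grasp_force: 39.5
[0.4342 0.0246 0.2171] 0.024434311457065226 39.473905341583304 [ 0.6705 -0.2003 -1.3736]
w 0.67 8591 [[ 0.3688 -0.0446  0.044 ]
 [ 0.455   0.0893  0.044 ]]
s 0.96 778 [[ 0.3701 -0.0494  0.044 ]
 [ 0.5037  0.1013  0.044 ]]
```

View pics/mat.png

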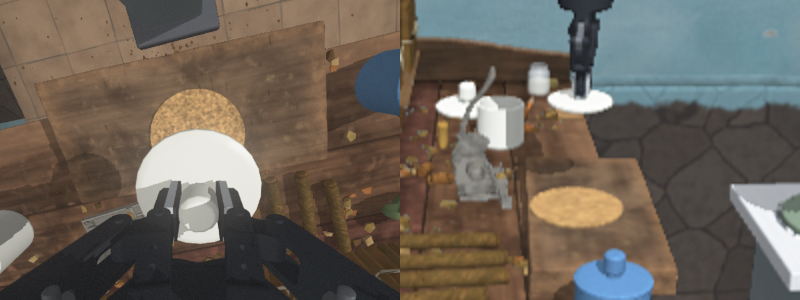

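The mat is in front of and below the held lid, at (198,130) in the left view, centred near (0.438, 0.022). The lid hangs level. I'll shift slightly and lower it.

```bash
python3 -m crank '[[[3,-2,-5,0,0,0,-1],[0,0,-15,0,0,0,-1],[0,0,-25,0,0,0,-1],[0,0,-25,0,0,0,-1],[0,0,-25,0,0,0,-1],[0,0,-20,0,0,0,-1],[0,0,-15,0,0,0,-1],[0,0,-10,0,0,0,-1],[0,0,-5,0,0,0,-1],[0,0,-3,0,0,0,-1],[0,0,0,0,0,0,-1],[0,0,0,0,0,0,-1]]]'
python3 -m crank '[[[0,0,-1,0,0,0,-1],[0,0,-1,0,0,0,-1],[0,0,-1,0,0,0,-1],[0,0,-1,0,0,0,-1],[0,0,-1,0,0,0,-1],[0,0,0,0,0,0,-1]]]'
```

```text
clock: 10.1
eef_pos: [0.4379, 0.0233, 0.0698]
tcp_rot: [0.001, 0.116, 0.993, 0.0]
ft_force: [-0.6, -0.9, -1.4]
opening: 0.0242
grasp_force: 39.5
clock: 10.7
eef_pos: [0.4372, 0.0233, 0.0641]
tcp_rot: [-0.0, 0.116, 0.993, -0.0]
ft_force: [0.0, 0.1, -1.4]
opening: 0.0246
grasp_force: 39.5
```

```bash
python3 -m crank '[[[0,0,-1,0,0,0,-1],[0,0,-1,0,0,0,-1],[0,0,0,0,0,0,-1]]]'; python3 -m crank '[[[0,0,-0.5,0,0,0,-1],[0,0,-0.5,0,0,0,-1],[0,0,0,0,0,0,-1]]]'; python3 -m crank '[[[0,0,-0.5,0,0,0,-1],[0,0,0,0,0,0,-1]]]'
```

```text
clock: 11.0
eef_pos: [0.4372, 0.0233, 0.0621]
tcp_rot: [-0.0, 0.116, 0.993, -0.0]
ft_force: [-0.1, 0.2, -1.0]
opening: 0.0245
grasp_force: 39.5
clock: 11.3
eef_pos: [0.4373, 0.0233, 0.0612]
tcp_rot: [-0.0, 0.116, 0.993, -0.0]
ft_force: [1.5, -0.7, -1.3]
opening: 0.0243
grasp_force: 39.5
clock: 11.5
eef_pos: [0.4373, 0.0233, 0.0607]
tcp_rot: [-0.0, 0.116, 0.993, 0.0]
ft_force: [0.1, 0.6, -1.2]
opening: 0.0244
grasp_force: 39.5
```

```bash
python3 -m crank '[[[0,0,-0.5,0,0,0,-1],[0,0,0,0,0,0,-1]]]'; python3 -m crank '[[[0,0,-0.5,0,0,0,-1],[0,0,0,0,0,0,-1]]]'; python3 -m crank '[[[0,0,-0.5,0,0,0,-1],[0,0,0,0,0,0,-1]]]'
```

```text
clock: 11.7
eef_pos: [0.4374, 0.0233, 0.0603]
tcp_rot: [0.0, 0.116, 0.993, -0.0]
ft_force: [-0.0, -0.1, -0.2]
opening: 0.0243
grasp_force: 39.5
clock: 11.9
eef_pos: [0.4374, 0.0233, 0.0603]
tcp_rot: [0.0, 0.116, 0.993, -0.0]
ft_force: [-2.3, 0.1, 6.5]
opening: 0.0244
grasp_force: 40.2
clock: 12.1
eef_pos: [0.4374, 0.0233, 0.0602]
tcp_rot: [0.0, 0.116, 0.993, -0.0]
ft_force: [-4.2, 0.6, 11.6]
opening: 0.0244
grasp_force: 40.7
```

Contact is made, so I'll relieve the press, open slowly and rise.

```bash
python3 -m crank '[[[0,0,0.6,0,0,0,-1],[0,0,0,0,0,0,-0.4],[0,0,0,0,0,0,-0.3],[0,0,0,0,0,0,-0.1],[0,0,0,0,0,0,0.1],[0,0,0,0,0,0,0.2],[0,0,0,0,0,0,0.3]]]' 20
python3 -m crank '[[[0,0,5,0,0,0,0.3],[0,0,10,0,0,0,0.3],[0,0,20,0,0,0,0.3],[0,0,30,0,0,0,0.3],[0,0,40,0,0,0,0.3],[0,0,40,0,0,0,0.3],[0,0,20,0,0,0,0.3],[0,0,0,0,0,0,0.3]]]'
python3 - <<'E'
from h import *
f=wrist(); a=robot.grab_frame("scene"); b=robot.grab_frame("side")
c=np.hstack([cv2.resize(f["img"],(400,300)),cv2.resize(b["img"][200:320,270:430],(400,300))]); d=cv2.resize(a["img"][150:300,100:500],(800,300)); cv2.imwrite("pics/end.png",np.vstack([c,d]))
for r in robot.silhouettes("white_knob",f): print(r["confidence"],r["position"],cv2.boundingRect(r["region"].astype(np.uint8)))
E
```

```text
clock: 12.8
eef_pos: [0.4373, 0.0233, 0.0598]
tcp_rot: [-0.0, 0.116, 0.993, -0.0]
ft_force: [0.1, 0.1, 0.0]
opening: 0.0551
grasp_force: 0.0
clock: 13.6
eef_pos: [0.4396, 0.0231, 0.2289]
tcp_rot: [0.004, 0.116, 0.993, -0.0]
ft_force: [-0.0, -0.6, -1.4]
opening: 0.0553
grasp_force: 0.0
0.95 [316.8, 211.5] (267, 163, 101, 101)
```

View pics/end.png

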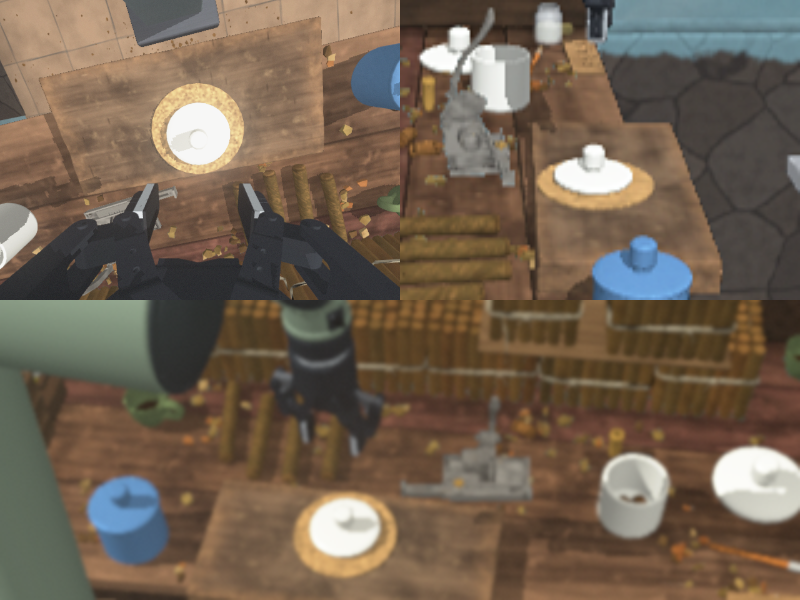

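The lid stands knob up and wholly on the mat, at (198,133) in the wrist view. Both jars stand where they were, the blue one closed.

```bash
python3 -c "from station import robot; print(robot.sign_off())"
```

```text
the job is handed in; nothing more can be done
None
```

The white lid stands knob up, wholly on the cork mat; both jars are where they were, the blue one still closed, and the job was handed in at about 14 s on the robot's clock.

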